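# Pop the hatch over the sample vial

## Robot

A 7-joint arm with a two-finger parallel gripper is mounted at the origin on the work surface. World frame = base frame: x ahead of the robot, y to its left, z up, the work surface at z = 0. Lengths are in m, angles in rad, forces in N, time in s.
With the tool pointing down it reaches from about 0.425 to 0.875 m from the base axis. Payload 4.7 kg.
Tool frame: the origin (TCP) lies at the very end of the fingers, on their centre line; the grasp point (between the pads) lies 19 mm behind it; z points along the fingers, y is the direction in which the jaws open and shut (so a half turn about z gives the same grasp; the last joint's range is limited). The gripper opens to 87 mm and grips with 3 to 60 N. Pads are 19 mm wide; open, the fingers measure 117 mm over their backs; the gripper's body (75 mm by 190 mm) begins 51 mm behind the grasp point.
Start: joints at [1.252, 0.321, -0.07, 1.45, 0.023, 1.371, -0.057], TCP at [0.212, -0.614, 0.202] pointing down, gripper open.
Joint ranges: [-2.86, 2.86], [-0.3, 2.09], [-1.38, 1.24], [0.06, 2.45], [-1.56, 4.7], [0.09, 2.05], [-2.69, 2.69]. Speed limits (rad/s): [2.57, 2.57, 3.14, 3.14, 3.14, 3.14, 3.14].

## Interface

Orientations are given as a rotation vector (axis times angle).
In Python, from bench import ctrl, get_image, camera_info gives the robot as it stands.
- The arm moves only by the tool carry_out, never from a script. Its argument "commands" is a list of rows, each an object of numbers: "tx", "ty", "tz": the shift along the tool's x, y, z in m; "rx", "ry", "rz": the turn, a rotation vector about the tool's x, y, z in rad; "jaw": the opening, from 0 (shut) to 1 (fully open). In form: [{"tx": .., "ty": .., "tz": .., "rx": .., "ry": .., "rz": .., "jaw": ..}, ...]. A call has 1 to 12 rows; each row is the pose to reach, as a shift and turn from the pose commanded when the call began, along the tool's axes at that moment; what a row does not reach only later rows make up. A row lasts 1/8 s, in which the tool goes at most 62.5 mm and 10.7 degrees, less where a joint would pass 70% of its speed; a pose out of reach is approached as far as the arm can. A call with a gripper value outside its range is refused whole. The fingers move at their own pace and stop on an object; "grip_force" is the grip in N (left out, the last holds). Time passes only in rows, so rows that repeat a pose let the fingers close. It gives the time, the measured TCP pose, the force and the opening at its end, in the units of the state.
- ctrl.get_state(): the state, without advancing time (a new reading comes with each control period).
- get_image(name): name is "scene" or "top"; returns the picture (480x640x3 uint8, red, green, blue); there is no depth.
- camera_info(name): a dict with "intrinsics" (3x3 intrinsics, pixels), "R" (3x3) and "t" (3): a world point X has camera coordinates R X + t. Camera axes: x right, y down, z forward; pixel columns grow to the right and rows downward; lengths in m; the calibration is good to about 2 mm. A picture is of the moment at which its call begins. camera_info takes no time and is no camera call.
- ctrl.close_job(): hands the job in, once; it reports no verdict.
The state is a dict: "time": time; "joint_positions": joint angles; "qd": joint speeds; "joint_torque": joint torques, N m; "position": TCP position; "tool_rot": TCP orientation; "ft_force": force on the tool from outside, world axes, zero at the start; "torque": the same for the moment, N m; "grip_width": opening from 0.0 (shut) to 1.0 (fully open).
Only numpy, scipy, OpenCV 4.12 (cv2) and the standard library are available. Lean on these libraries where they do the work, as an engineer would, in place of code of your own. Each camera call takes 0.05 s, during which the arm holds its last target.

## Task

The sample vial in the warmer is ready to come out. With your fingertips press once, lightly, on the ribbed pad at the front of the hatch whose well holds the white-capped vial, so that its push-push latch lets go; then take the hand away and let the hatch swing up by itself. Watch it for a good three seconds to be sure that it stays open, and leave the vial in its well, the other two hatches shut and everything around untouched.

Things in the scene. Friction and masses are not known exactly. Their poses are not given: they have to be found in the camera images.
- warmer: Dry-block vial warmer, bolted down: pale case 400 mm wide (its y), 190 mm deep (x), 99 mm high, sloping control panel at its front (-x). Origin on the table under its middle, z up; it stands turned by up to 26 degrees. Three wells, 29 mm wide and 45 mm deep, in a row 100 mm apart along y in its flat aluminium deck, each under a hatch of its own.
- well_left (a point): Centre of the mouth of the left (the warmer's +y end, on the robot's left) well, level with the deck 95 mm above the table. Its hatch, a grey frame with a clear window, is 80 mm (x) by 86 mm (y) and hinged along its rear edge; shut, its top face is 24 mm above the deck, and no part of the warmer stands higher.
- hatch_left_pad (a point): Middle of the ribbed thumb pad (12 mm in x, 34 mm in y) on the top face of the left (the warmer's +y end, on the robot's left) hatch, 16 mm behind its front edge, right over the latch: the spot to press, straight down. It moves with the hatch, whose hinge axis lies 64 mm behind the pad and 2 mm lower, parallel to the warmer's y.
- hatch_left (a joint): Opening angle of the left (the warmer's +y end, on the robot's left) hatch, rad: about 0.02 latched shut, negative while pressed in (hard stop near -0.09, 7 mm down at the pad), 1.65 fully open, held there by its spring. It takes 2 to 4 N at the pad. Pressed right down to the stop and let go, it springs up in about 2 s against a damper, with under 2 N at the pad.
- latch_left (a joint): Hidden cam bar in the push-push latch of the left (the warmer's +y end, on the robot's left) hatch, m. Each press steps it on, like a click pen: 0 latched at the start, 0.003 at the bottom of the first press, 0.004 to 0.006 once let go and free; a second press takes it to 0.009 and the hatch is latched shut again.
- well_middle (a point): Centre of the mouth of the middle well, level with the deck 95 mm above the table. Its hatch, a grey frame with a clear window, is 80 mm (x) by 86 mm (y) and hinged along its rear edge; shut, its top face is 24 mm above the deck, and no part of the warmer stands higher.
- hatch_middle_pad (a point): Middle of the ribbed thumb pad (12 mm in x, 34 mm in y) on the top face of the middle hatch, 16 mm behind its front edge, right over the latch: the spot to press, straight down. It moves with the hatch, whose hinge axis lies 64 mm behind the pad and 2 mm lower, parallel to the warmer's y.
- hatch_middle (a joint): Opening angle of the middle hatch, rad: about 0.02 latched shut, negative while pressed in (hard stop near -0.09, 7 mm down at the pad), 1.65 fully open, held there by its spring. It takes 2 to 4 N at the pad. Pressed right down to the stop and let go, it springs up in about 2 s against a damper, with under 2 N at the pad.
- latch_middle (a joint): Hidden cam bar in the push-push latch of the middle hatch, m. Each press steps it on, like a click pen: 0 latched at the start, 0.003 at the bottom of the first press, 0.004 to 0.006 once let go and free; a second press takes it to 0.009 and the hatch is latched shut again.
- well_right (a point): Centre of the mouth of the right (the warmer's -y end) well, level with the deck 95 mm above the table. Its hatch, a grey frame with a clear window, is 80 mm (x) by 86 mm (y) and hinged along its rear edge; shut, its top face is 24 mm above the deck, and no part of the warmer stands higher.
- hatch_right_pad (a point): Middle of the ribbed thumb pad (12 mm in x, 34 mm in y) on the top face of the right (the warmer's -y end) hatch, 16 mm behind its front edge, right over the latch: the spot to press, straight down. It moves with the hatch, whose hinge axis lies 64 mm behind the pad and 2 mm lower, parallel to the warmer's y.
- hatch_right (a joint): Opening angle of the right (the warmer's -y end) hatch, rad: about 0.02 latched shut, negative while pressed in (hard stop near -0.09, 7 mm down at the pad), 1.65 fully open, held there by its spring. It takes 2 to 4 N at the pad. Pressed right down to the stop and let go, it springs up in about 2 s against a damper, with under 2 N at the pad.
- latch_right (a joint): Hidden cam bar in the push-push latch of the right (the warmer's -y end) hatch, m. Each press steps it on, like a click pen: 0 latched at the start, 0.003 at the bottom of the first press, 0.004 to 0.006 once let go and free; a second press takes it to 0.009 and the hatch is latched shut again.
- vial: The sample vial: clear glass, 27 mm across and 58 mm tall with a ribbed white screw cap 24 mm across; it stands in one of the three wells, its cap 13 mm above the deck, seen through the hatch's window. Origin at the middle of its foot, z up.
- blank: Solid steel temperature block, 27 mm across, 47 mm tall, in another well, flat, 2 mm above the deck. Origin at the middle of its foot.
- plug: Black rubber well plug with a flat 40 mm head 4 mm high and a small knob, in the remaining well. Origin at the middle of its foot, 30 mm below the head.
- spare_vial: A vial like the sample vial that stands on the flat left end of the warmer's deck, not in a well. Origin at its foot. Bystander.
- bottle_big: Reagent bottle with blue cap, 68 mm across, 117 mm tall, on the table. Origin at its foot. Bystander.
- bottle_small: Reagent bottle with blue cap, 56 mm across, 102 mm tall, on the table. Origin at its foot. Bystander.
- can: Slim drinks can, 53 mm across, 134 mm tall, on the table. Origin at its foot. Bystander.
- beaker: Glass beaker, 70 mm across, 85 mm tall, on the table. Origin at its foot. Bystander.
- rack: White vial rack 56 by 150 mm with two vials, 64 mm tall, on the table to the right in front of the warmer. Origin under its middle. Bystander.
- tweezers: Steel tweezers, 125 mm long, 8 mm high, lying on the table in front of the warmer. Origin under the middle. Bystander.
- cutter: Cutter knife, 140 mm long, 17 mm high, lying on the table to the left in front of the warmer. Origin under the middle of its handle. Bystander.

How it is judged:
On the way, in this order (a step that is already met when the one before it is completed fails the run):
1. the hatch over the vial is pressed in on its ribbed pad (((horizontal distance between vial and well_left below 0.03 m and (value of joint hatch_left below -0.03 rad and horizontal distance between the grasp point and hatch_left_pad below 0.032 m)) or (horizontal distance between vial and well_middle below 0.03 m and (value of joint hatch_middle below -0.03 rad and horizontal distance between the grasp point and hatch_middle_pad below 0.032 m)) or (horizontal distance between vial and well_right below 0.03 m and (value of joint hatch_right below -0.03 rad and horizontal distance between the grasp point and hatch_right_pad below 0.032 m)))).
2. that hatch has swung up and stands open for two seconds with the robot touching nothing of the warmer (((horizontal distance between vial and well_left below 0.03 m and (value of joint hatch_left above 1.4 rad and value of joint latch_left between 0.003 and 0.0074 m)) or (horizontal distance between vial and well_middle below 0.03 m and (value of joint hatch_middle above 1.4 rad and value of joint latch_middle between 0.003 and 0.0074 m)) or (horizontal distance between vial and well_right below 0.03 m and (value of joint hatch_right above 1.4 rad and value of joint latch_right between 0.003 and 0.0074 m))) and contact force between each of the fingers, the arm and warmer below 0.5 N), for 2 s.
At the end, for the whole second after the job is handed in: The hatch over the vial stands open (above 1.4 rad) and still, its latch pressed once only; the other two hatches are shut and their latches untripped; the vial, the block and the plug are in their wells (within 10 mm of where they were) and the bystanders within 30 mm of where they stood (((horizontal distance between vial and well_left below 0.03 m and ((value of joint hatch_left above 1.4 rad and value of joint latch_left between 0.003 and 0.0074 m) and velocity of joint hatch_left between -0.05 and 0.05 rad/s and (value of joint hatch_middle below 0.05 rad and value of joint latch_middle below 0.003 m) and (value of joint hatch_right below 0.05 rad and value of joint latch_right below 0.003 m))) or (horizontal distance between vial and well_middle below 0.03 m and ((value of joint hatch_middle above 1.4 rad and value of joint latch_middle between 0.003 and 0.0074 m) and velocity of joint hatch_middle between -0.05 and 0.05 rad/s and (value of joint hatch_left below 0.05 rad and value of joint latch_left below 0.003 m) and (value of joint hatch_right below 0.05 rad and value of joint latch_right below 0.003 m))) or (horizontal distance between vial and well_right below 0.03 m and ((value of joint hatch_right above 1.4 rad and value of joint latch_right between 0.003 and 0.0074 m) and velocity of joint hatch_right between -0.05 and 0.05 rad/s and (value of joint hatch_left below 0.05 rad and value of joint latch_left below 0.003 m) and (value of joint hatch_middle below 0.05 rad and value of joint latch_middle below 0.003 m)))) and distance of each of vial, blank, plug from where it was at the start of the episode below 0.01 m and distance of each of spare_vial, bottle_big, bottle_small, can, beaker, rack, tweezers, cutter from where it was at the start of the episode below 0.03 m); the robot touches nothing.
It fails at once if a latch is pressed a second time (the hatch goes back to latched) (value of joint any of latch_left, latch_middle, latch_right above 0.0074 m).
It fails at once if a hatch that is not over the vial is tripped or opened ((not (horizontal distance between vial and well_left below 0.03 m) and (value of joint hatch_left above 0.1 rad or value of joint latch_left above 0.003 m)) or (not (horizontal distance between vial and well_middle below 0.03 m) and (value of joint hatch_middle above 0.1 rad or value of joint latch_middle above 0.003 m)) or (not (horizontal distance between vial and well_right below 0.03 m) and (value of joint hatch_right above 0.1 rad or value of joint latch_right above 0.003 m))).
It fails at once if the vial, the block or the plug is lifted or shifted by more than 15 mm, or a bystander moved by more than 30 mm (distance of any of vial, blank, plug from where it was at the start of the episode above 0.015 m or distance of any of spare_vial, bottle_big, bottle_small, can, beaker, rack, tweezers, cutter from where it was at the start of the episode above 0.03 m).
It fails at once if the rising hatch is shoved instead of left to swing up by itself (more than 6 N above 0.3 rad) (value of joint any of hatch_left, hatch_middle, hatch_right above 0.3 rad and contact force between any of the fingers, the arm and warmer above 6 N).
It fails at once if the warmer is pressed with more than 90 N (contact force between any of the fingers, the arm and warmer above 90 N).
It also fails if it takes over 35 s, if anything falls off the work surface, if the arm or the gripper's body presses on something with over 40 N, if the wrist force passes 120 N, or if a joint passes its speed limit or range.

## Working session

There is one attempt and no reset: what is moved stays moved. The work goes in short steps, Python scripts to look and compute and a tool call to move; the robot and the scene stay as the last step left them, time stands still between calls to the robot, and variables do not carry over. Pictures are saved under pics/ and viewed, and the job is handed in when it is done.

Besides the shell and the picture viewer there is one more tool, called after "Call:" in YAML: its name, and indented under it one key for each argument. carry_out: Moves the arm, as the interface text tells. Its arguments: {"type":"object","properties":{"commands":{"type":"array"},"grip_force":{"type":"number"}},"required":["commands"]}

```bash
mkdir -p pics
python3 - <<'E'
from bench import ctrl,get_image,camera_info
import cv2,json
for n in("scene","top"):
    im=get_image(n); cv2.imwrite(f"pics/{n}0.png",im[:,:,::-1])
    c=camera_info(n); print(n,{k:__import__('numpy').round(c[k],4).tolist() for k in c if k in("intrinsics","R","t")})
print(ctrl.get_state())
E
```

```text
scene {'intrinsics': [[442.1763, 0.0, 319.8924], [0.0, 442.1763, 239.7137], [0.0, 0.0, 1.0]], 'R': [[-0.8242, 0.5662, 0.0129], [0.3573, 0.5375, -0.7638], [-0.4394, -0.6249, -0.6453]], 't': [0.3761, -0.0827, 1.3646]}
top {'intrinsics': [[481.1438, 0.0, 320.9777], [0.0, 481.1438, 242.3502], [0.0, 0.0, 1.0]], 'R': [[0.0191, -0.9998, -0.0004], [-0.9933, -0.0189, -0.1138], [0.1138, 0.0026, -0.9935]], 't': [-0.011, 0.4739, 1.1666]}
{'time': 0.1, 'joint_positions': array([ 1.25212348,  0.32176238, -0.07011914,  1.45155225,  0.02264834,
        1.37077651, -0.05687515]), 'qd': array([ 0.00018074, -0.00305152,  0.00055375, -0.004555  ,  0.00023762,
        0.00068341, -0.00094113]), 'joint_torque': array([-1.27030384e-03, -4.92573810e+01, -4.05707778e-01, -3.13400137e+01,
       -6.39214274e-02,  3.94879316e-02,  5.62568607e-05]), 'position': array([ 0.21211731, -0.61386213,  0.20066279]), 'tool_rot': array([-3.09654290e+00, -5.20181732e-01,  6.42200314e-04]), 'ft_force': array([ 0.26521098, -0.45865816,  0.49705099]), 'torque': array([ 0.03911074, -0.00061443,  0.00265847]), 'grip_width': 1.0005040972902457}
```

View pics/scene0.png

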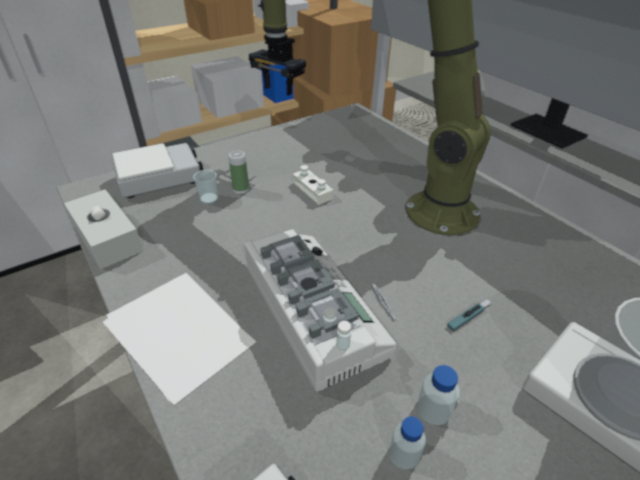

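View pics/top0.png

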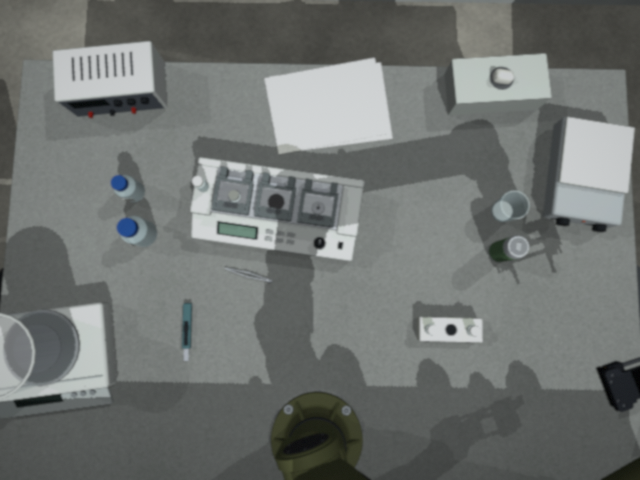

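The top view shows the warmer at about (278,208), with its hatches at roughly (235,195), (276,198) and (319,203). The middle well looks dark, so I'll zoom in on all three.

Run:
```python
import cv2
a=cv2.imread("pics/top0.png")[145:270,180:375]; cv2.imwrite("pics/topz.png",cv2.resize(a,None,fx=4,fy=4,interpolation=cv2.INTER_CUBIC))
a=cv2.imread("pics/scene0.png")[220:400,235:405]; cv2.imwrite("pics/scenez.png",cv2.resize(a,None,fx=3.3,fy=3.3,interpolation=cv2.INTER_CUBIC))
```

```text
(no output)
```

View pics/topz.png

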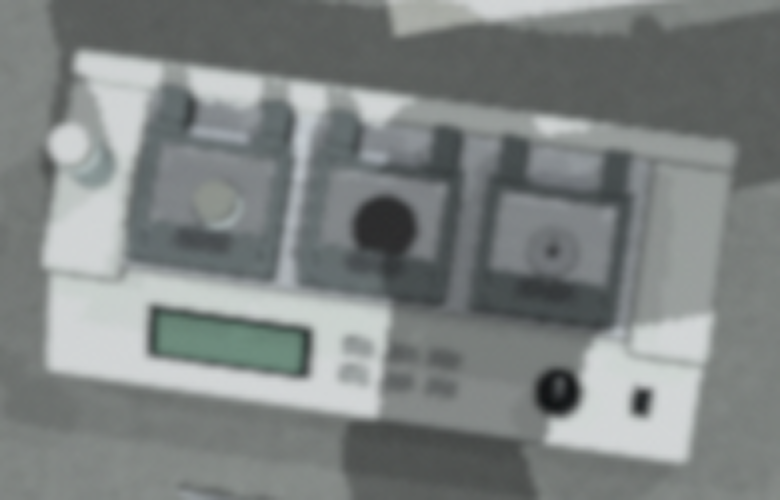

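View pics/scenez.png

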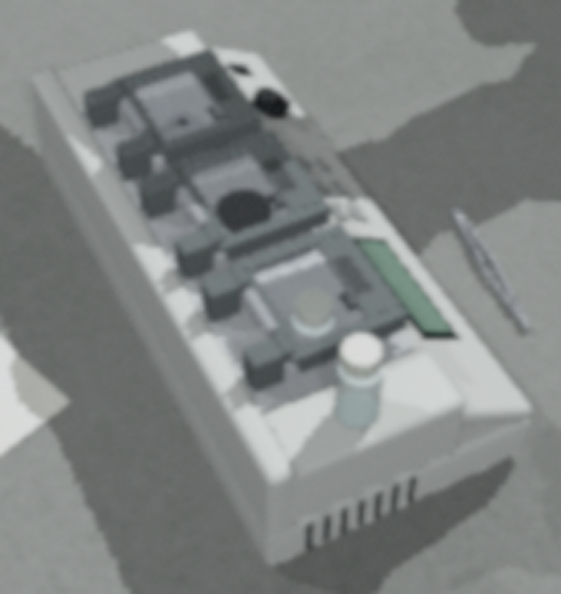

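The pale cap shows in the left well, at about (215,203) in the top zoom and (315,308) in the scene zoom. The middle well holds the black plug and the right one the steel block with its centre hole. The left pad is at about (203,240) in the top zoom. I'll triangulate the pads and features.

```bash
cat > h.py <<'E'
import numpy as np,cv2
from bench import camera_info
def P(n):
    c=camera_info(n); return np.array(c["intrinsics"])@np.c_[np.array(c["R"]),np.array(c["t"])]
def tri(a,b):
    X=cv2.triangulatePoints(P("top"),P("scene"),np.array(a,float).reshape(2,1),np.array(b,float).reshape(2,1)).ravel();X=X[:3]/X[3]
    e=[np.round(proj("top",X)-a,1).tolist(),np.round(proj("scene",X)-b,1).tolist()]
    return X,e
def proj(n,X):
    p=P(n)@np.r_[X,1]; return p[:2]/p[2]
def tz(u,v): return np.array([180+(u+.5)/4-.5,145+(v+.5)/4-.5])
def sz(u,v): return np.array([235+(u+.5)/3.3-.5,220+(v+.5)/3.3-.5])
def plane(n,p,z):
    M=P(n); p=np.asarray(p); A=M[:,:3]; 
    d=np.linalg.solve(A,np.r_[p,1]); c=-np.linalg.solve(A,M[:,3]); return c+d*(z-c[2])/d[2]
E
python3 - <<'E'
from h import *
for k,a,b in [("padL",(203,240),(352,275)),("capL",(215,203),(312,303)),("plug",(384,222),(244,210)),("blank",(552,250),(182,122)),("spare cap",(70,143),(361,350))]:
    X,e=tri(tz(*a),sz(*b)); print(k,X.round(4),e)
L=[plane("top",tz(*a),.119) for a in [(203,240),(378,263),(545,288)]]
for l in L: print(l.round(4))
print(np.linalg.norm(L[0]-L[1]),np.linalg.norm(L[1]-L[2]))
print("scene padL",plane("scene",sz(352,275),.119))
# hatch corners at top face
for a in [(127,262),(275,278),(297,285),(443,302),(472,310),(615,327)]: print(plane("top",tz(*a),.119).round(4))
for i,l in enumerate(L): 
    p=proj("scene",l); print((p-[235,220])*3.3)
E
```

```text
padL [0.5468 0.2079 0.1222] [[0.1, -0.1], [0.2, 0.0]]
capL [0.5725 0.2038 0.108 ] [[0.4, -0.5], [0.9, 0.1]]
plug [0.5625 0.1065 0.1028] [[-0.2, 0.2], [-0.3, -0.0]]
blank [0.549  0.007  0.1005] [[0.1, -0.2], [0.3, 0.0]]
spare cap [0.5946 0.2785 0.1545] [[0.1, -0.1], [0.2, 0.0]]
[0.5471 0.2087 0.119 ]
[0.5356 0.1073 0.119 ]
[0.5228 0.0107 0.119 ]
0.10208665820784216 0.09740305616173482
scene padL [0.54527928 0.20544457 0.119     ]
[0.5334 0.252  0.119 ]
[0.5257 0.1663 0.119 ]
[0.5219 0.1535 0.119 ]
[0.5136 0.0692 0.119 ]
[0.5092 0.0524 0.119 ]
[ 0.5009 -0.0299  0.119 ]
[351.57451821 278.34478337]
[275.66415486 176.69092581]
[214.66898553  91.32464562]
```

The measurements agree. The left pad is at about (0.5465, 0.208, 0.119), within 3 mm of the stated height, and the pads are 97 to 102 mm apart against 100. Yaw is about -7°. Next I work out the approach: up and across in two legs with the jaw shut.

```bash
cat > go.py <<'E'
from h import *
from bench import ctrl
from scipy.spatial.transform import Rotation as R
def rel(t, yaw=np.radians(-7)):
    s=ctrl.get_state(); r=R.from_rotvec(s["tool_rot"]); M=r.as_matrix()
    y=np.array([-np.sin(yaw),np.cos(yaw),0]); best=None
    for sg in(1,-1):
        Y=sg*y; Z=np.array([0,0,-1.]); T=np.c_[np.cross(Y,Z),Y,Z]
        rv=(r.inv()*R.from_matrix(T)).as_rotvec()
        print("rot opt",rv.round(4))
    print("shift",(M.T@(np.array(t)-s["position"])).round(4), "pos",s["position"].round(4),"F",s["ft_force"].round(2),s["time"],s["joint_positions"].round(2))
E
python3 - <<'E'
from go import *
for t in [(.3,-.55,.32),(.60,-.25,.32),(.60,0,.30)]: rel(t)
E
```

```text
rot opt [-7.0000e-04 -2.3000e-03 -2.6866e+00]
rot opt [-0.0016  0.0005  0.455 ]
shift [ 0.1039 -0.0318 -0.1193] pos [ 0.2121 -0.6139  0.2007] F [ 0.27 -0.46  0.5 ] 0.1 [ 1.25  0.32 -0.07  1.45  0.02  1.37 -0.06]
rot opt [-7.0000e-04 -2.3000e-03 -2.6866e+00]
rot opt [-0.0016  0.0005  0.455 ]
shift [ 0.4855 -0.2174 -0.119 ] pos [ 0.2121 -0.6139  0.2007] F [ 0.27 -0.46  0.5 ] 0.1 [ 1.25  0.32 -0.07  1.45  0.02  1.37 -0.06]
rot opt [-7.0000e-04 -2.3000e-03 -2.6866e+00]
rot opt [-0.0016  0.0005  0.455 ]
shift [ 0.5672 -0.4536 -0.0986] pos [ 0.2121 -0.6139  0.2007] F [ 0.27 -0.46  0.5 ] 0.1 [ 1.25  0.32 -0.07  1.45  0.02  1.37 -0.06]
```

Call:
carry_out:
  commands:
    - {"tx": 0.02,"ty": -0.01,"tz": -0.05,"jaw": 0}
    - {"tx": 0.06,"ty": -0.02,"tz": -0.09,"rz": 0.05,"jaw": 0}
    - {"tx": 0.1,"ty": -0.03,"tz": -0.12,"rz": 0.1,"jaw": 0}
    - {"tx": 0.15,"ty": -0.05,"tz": -0.12,"rz": 0.15,"jaw": 0}
    - {"tx": 0.2,"ty": -0.08,"tz": -0.12,"rz": 0.2,"jaw": 0}
    - {"tx": 0.25,"ty": -0.1,"tz": -0.12,"rz": 0.25,"jaw": 0}
    - {"tx": 0.3,"ty": -0.13,"tz": -0.12,"rz": 0.3,"jaw": 0}
    - {"tx": 0.35,"ty": -0.15,"tz": -0.12,"rz": 0.35,"jaw": 0}
    - {"tx": 0.4,"ty": -0.175,"tz": -0.12,"rz": 0.4,"jaw": 0}
    - {"tx": 0.44,"ty": -0.2,"tz": -0.12,"rz": 0.455,"jaw": 0}
    - {"tx": 0.485,"ty": -0.22,"tz": -0.12,"rz": 0.455,"jaw": 0}
    - {"tx": 0.485,"ty": -0.22,"tz": -0.12,"rz": 0.455,"jaw": 0}
  grip_force: 20

```text
invalid input
```

Run:
```python
from go import *
for t in [(.60,0.0,.28),(.5465,.208,.25),(.5465,.208,.2)]: rel(t)
```

```text
rot opt [-7.0000e-04 -2.3000e-03 -2.6866e+00]
rot opt [-0.0016  0.0005  0.455 ]
shift [ 0.5672 -0.4536 -0.0786] pos [ 0.2121 -0.6139  0.2007] F [ 0.27 -0.46  0.5 ] 0.1 [ 1.25  0.32 -0.07  1.45  0.02  1.37 -0.06]
rot opt [-7.0000e-04 -2.3000e-03 -2.6866e+00]
rot opt [-0.0016  0.0005  0.455 ]
shift [ 0.5846 -0.6676 -0.0483] pos [ 0.2121 -0.6139  0.2007] F [ 0.27 -0.46  0.5 ] 0.1 [ 1.25  0.32 -0.07  1.45  0.02  1.37 -0.06]
rot opt [-7.0000e-04 -2.3000e-03 -2.6866e+00]
rot opt [-0.0016  0.0005  0.455 ]
shift [ 0.5846 -0.6675  0.0017] pos [ 0.2121 -0.6139  0.2007] F [ 0.27 -0.46  0.5 ] 0.1 [ 1.25  0.32 -0.07  1.45  0.02  1.37 -0.06]
```

The call was refused and nothing moved. The rows may need every key, so I'll resend with all of them.

Call:
carry_out:
  commands:
    - {"tx": 0.02,"ty": -0.01,"tz": -0.05,"rx": 0,"ry": 0,"rz": 0,"jaw": 0}
    - {"tx": 0.06,"ty": -0.02,"tz": -0.09,"rx": 0,"ry": 0,"rz": 0.05,"jaw": 0}
    - {"tx": 0.1,"ty": -0.03,"tz": -0.12,"rx": 0,"ry": 0,"rz": 0.1,"jaw": 0}
    - {"tx": 0.15,"ty": -0.05,"tz": -0.12,"rx": 0,"ry": 0,"rz": 0.15,"jaw": 0}
    - {"tx": 0.2,"ty": -0.08,"tz": -0.12,"rx": 0,"ry": 0,"rz": 0.2,"jaw": 0}
    - {"tx": 0.25,"ty": -0.1,"tz": -0.12,"rx": 0,"ry": 0,"rz": 0.25,"jaw": 0}
    - {"tx": 0.3,"ty": -0.13,"tz": -0.12,"rx": 0,"ry": 0,"rz": 0.3,"jaw": 0}
    - {"tx": 0.35,"ty": -0.15,"tz": -0.12,"rx": 0,"ry": 0,"rz": 0.35,"jaw": 0}
    - {"tx": 0.4,"ty": -0.175,"tz": -0.12,"rx": 0,"ry": 0,"rz": 0.4,"jaw": 0}
    - {"tx": 0.44,"ty": -0.2,"tz": -0.12,"rx": 0,"ry": 0,"rz": 0.455,"jaw": 0}
    - {"tx": 0.485,"ty": -0.22,"tz": -0.12,"rx": 0,"ry": 0,"rz": 0.455,"jaw": 0}
    - {"tx": 0.485,"ty": -0.22,"tz": -0.12,"rx": 0,"ry": 0,"rz": 0.455,"jaw": 0}
  grip_force: 20

```text
time: 1.6
position: [0.6014, -0.2422, 0.3204]
tool_rot: [-3.133, 0.178, 0.001]
ft_force: [0.4, 0.5, 0.2]
grip_width: 0.005
```

Run:
```python
from go import *
for t in [(.60,0.0,.28),(.5465,.208,.25),(.5465,.208,.2)]: rel(t)
```

```text
rot opt [-1.2000e-03 -5.7000e-03 -3.1329e+00]
rot opt [-0.0037  0.0007  0.0087]
shift [-0.0288 -0.2404  0.0413] pos [ 0.6014 -0.2422  0.3204] F [0.41 0.46 0.23] 1.6 [ 0.59  0.31 -0.33  1.24  0.1   1.6  -1.41]
rot opt [-1.2000e-03 -5.7000e-03 -3.1329e+00]
rot opt [-0.0037  0.0007  0.0087]
shift [-0.1055 -0.4409  0.0721] pos [ 0.6014 -0.2422  0.3204] F [0.41 0.46 0.23] 1.6 [ 0.59  0.31 -0.33  1.24  0.1   1.6  -1.41]
rot opt [-1.2000e-03 -5.7000e-03 -3.1329e+00]
rot opt [-0.0037  0.0007  0.0087]
shift [-0.1055 -0.4407  0.1221] pos [ 0.6014 -0.2422  0.3204] F [0.41 0.46 0.23] 1.6 [ 0.59  0.31 -0.33  1.24  0.1   1.6  -1.41]
```

Call:
carry_out:
  commands:
    - {"tx": -0.01,"ty": -0.04,"tz": 0.0,"rx": 0,"ry": 0,"rz": 0,"jaw": 0}
    - {"tx": -0.02,"ty": -0.09,"tz": 0.01,"rx": 0,"ry": 0,"rz": 0,"jaw": 0}
    - {"tx": -0.03,"ty": -0.14,"tz": 0.02,"rx": 0,"ry": 0,"rz": 0,"jaw": 0}
    - {"tx": -0.04,"ty": -0.19,"tz": 0.03,"rx": 0,"ry": 0,"rz": 0,"jaw": 0}
    - {"tx": -0.05,"ty": -0.24,"tz": 0.04,"rx": 0,"ry": 0,"rz": 0,"jaw": 0}
    - {"tx": -0.06,"ty": -0.29,"tz": 0.05,"rx": 0,"ry": 0,"rz": 0,"jaw": 0}
    - {"tx": -0.075,"ty": -0.34,"tz": 0.06,"rx": 0,"ry": 0,"rz": 0,"jaw": 0}
    - {"tx": -0.09,"ty": -0.39,"tz": 0.07,"rx": 0,"ry": 0,"rz": 0.009,"jaw": 0}
    - {"tx": -0.1,"ty": -0.42,"tz": 0.072,"rx": 0,"ry": 0,"rz": 0.009,"jaw": 0}
    - {"tx": -0.1055,"ty": -0.441,"tz": 0.072,"rx": 0,"ry": 0,"rz": 0.009,"jaw": 0}
    - {"tx": -0.1055,"ty": -0.441,"tz": 0.1,"rx": 0,"ry": 0,"rz": 0.009,"jaw": 0}
    - {"tx": -0.1055,"ty": -0.441,"tz": 0.122,"rx": 0,"ry": 0,"rz": 0.009,"jaw": 0}

```text
time: 3.1
position: [0.5478, 0.2013, 0.1984]
tool_rot: [3.133, -0.207, -0.001]
ft_force: [0.2, -0.3, -0.5]
grip_width: 0.001
```

Run:
```python
from go import *
from bench import get_image
for t in [(.5465,.208,.13),(.5465,.208,.119)]: rel(t)
a=get_image("top")[145:270,180:375,::-1]; cv2.imwrite("pics/topz1.png",cv2.resize(a,None,fx=4,fy=4,interpolation=cv2.INTER_CUBIC))
a=get_image("scene")[160:400,235:435,::-1]; cv2.imwrite("pics/scenez1.png",cv2.resize(a,None,fx=2.5,fy=2.5,interpolation=cv2.INTER_CUBIC))
```

```text
rot opt [ 6.0000e-04 -2.1000e-03  3.1318e+00]
rot opt [ 0.0014  0.0004 -0.0098]
shift [-0.0021 -0.0065  0.0684] pos [0.5478 0.2013 0.1984] F [ 0.22 -0.31 -0.51] 3.1 [ 0.12  0.23 -0.61  1.61  0.14  1.34 -2.2 ]
rot opt [ 6.0000e-04 -2.1000e-03  3.1318e+00]
rot opt [ 0.0014  0.0004 -0.0098]
shift [-0.0021 -0.0065  0.0794] pos [0.5478 0.2013 0.1984] F [ 0.22 -0.31 -0.51] 3.1 [ 0.12  0.23 -0.61  1.61  0.14  1.34 -2.2 ]
```

View pics/scenez1.png

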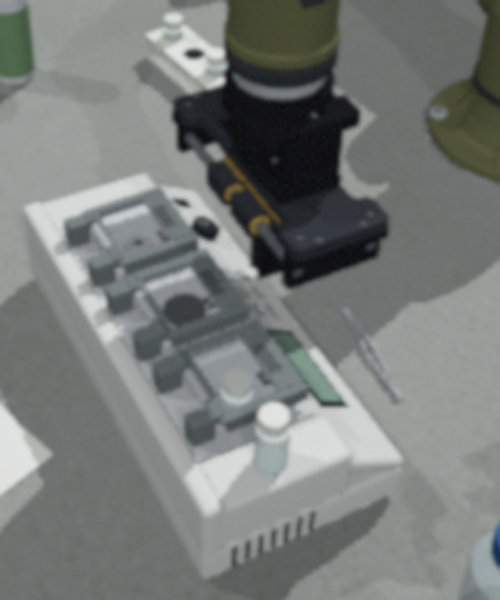

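View pics/topz1.png

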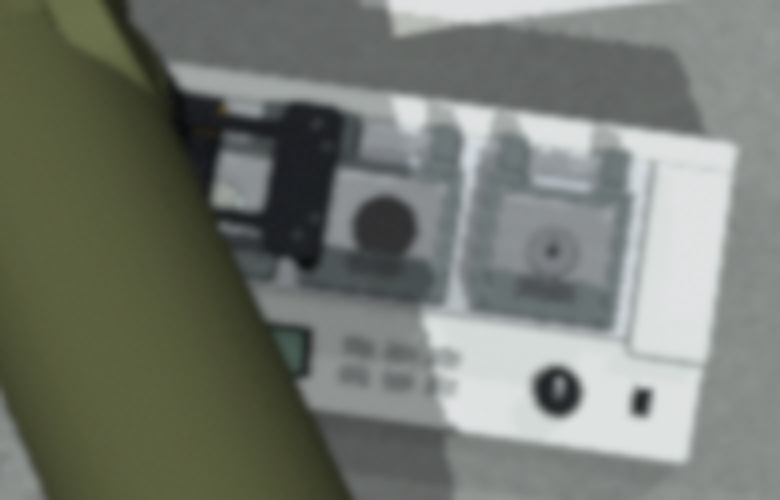

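Run:
```python
from go import *
from bench import get_image
s=ctrl.get_state(); p=s["position"]; print(p,s["time"])
for dz in(0,.03,.07,.12): print(dz,proj("scene",p+[0,0,dz]),proj("top",p+[0,0,dz]))
im=get_image("scene")[:,:,::-1].copy(); 
cv2.imwrite("pics/sc2.png",cv2.resize(im[120:400,200:480],None,fx=2.1,fy=2.1,interpolation=cv2.INTER_CUBIC))
```

```text
[0.54636604 0.20036902 0.19665792] 3.2
0 [341.08175458 275.17512941] [227.46159367 198.12058125]
0.03 [341.76386084 264.10283742] [224.67974678 195.1711428 ]
0.07 [342.72299493 248.53369038] [220.70314025 190.95496675]
0.12 [344.00949535 227.65056839] [215.24647956 185.1695711 ]
```

View pics/sc2.png

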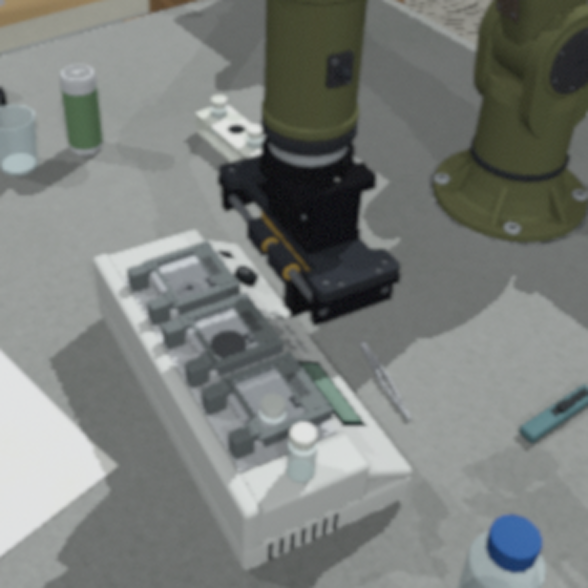

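Run:
```python
from go import *
from bench import get_image
s=ctrl.get_state(); p=s["position"]
im=get_image("scene")[:,:,::-1].copy(); c=cv2.resize(im[210:310,290:410],None,fx=6,fy=6,interpolation=cv2.INTER_CUBIC)
c=np.clip(c.astype(float)*1.8,0,255).astype(np.uint8)
for dz in(0,.019,.07): 
    q=(proj("scene",p+[0,0,dz])-[290,210]+.5)*6; cv2.circle(c,tuple(int(v) for v in q),4,(0,0,255),1)
print(p)
cv2.imwrite("pics/sc3.png",c)
```

```text
[0.54726812 0.20096388 0.19841294]
```

View pics/sc3.png

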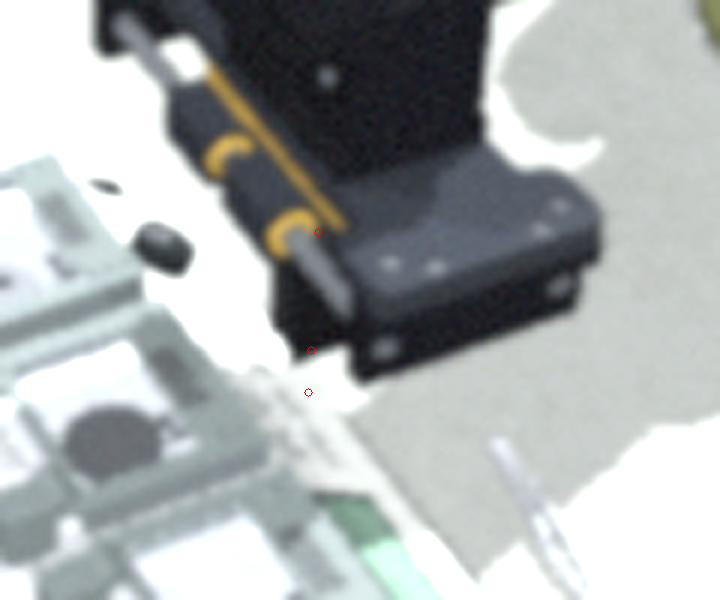

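Run:
```python
from go import *
from bench import get_image
a=cv2.imread("pics/scene0.png"); b=get_image("scene")[:,:,::-1]
f=lambda i:cv2.resize(i[245:300,320:375],None,fx=7,fy=7,interpolation=cv2.INTER_CUBIC)
cv2.imwrite("pics/cmp.png",np.hstack([f(a),f(b)]))
```

```text
(no output)
```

View pics/cmp.png

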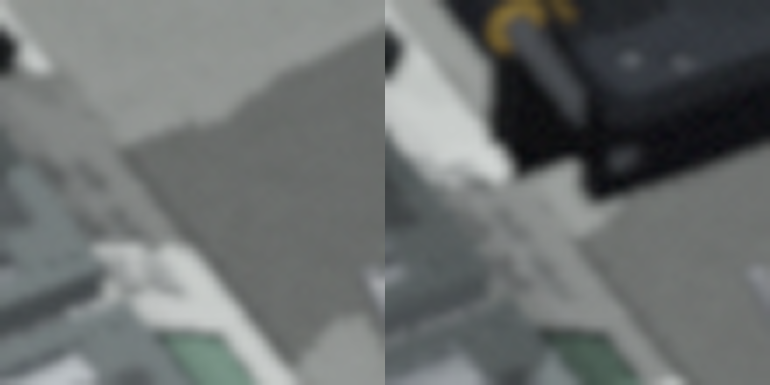

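Run:
```python
from go import *
s=ctrl.get_state(); p=s["position"]; M=R.from_rotvec(s["tool_rot"]).as_matrix(); print(p, M.round(3))
for n,z in(("body",-.07),("tip",0)):
  for sx in(-1,1):
    for sy in(-1,1):
      o=np.array([.0375*sx,.095*sy,z]) if n=="body" else np.array([.0095*sx,.015*sy,z])
      print(n,sx,sy,((proj("scene",p+M@o)-[290,210]+.5)*6).round())
c=camera_info("scene"); print(-np.array(c["R"]).T@c["t"])
```

```text
[0.54842479 0.20201686 0.20040549] [[ 0.991 -0.132  0.001]
 [-0.132 -0.991 -0.   ]
 [ 0.001 -0.    -1.   ]]
body -1 -1 [590. 387.]
body -1 1 [278.  33.]
body 1 -1 [366. 469.]
body 1 1 [78. 92.]
tip -1 -1 [356. 412.]
tip -1 1 [311. 354.]
tip 1 -1 [305. 430.]
tip 1 1 [261. 371.]
[0.93919114 0.68428653 0.81255971]
```

Run:
```python
from go import *
from bench import get_image
s=ctrl.get_state(); p=s["position"]; M=R.from_rotvec(s["tool_rot"]).as_matrix(); print(p)
a=get_image("top")[130:270,180:300,::-1].copy(); c=cv2.resize(a,None,fx=5,fy=4.2,interpolation=cv2.INTER_CUBIC)
c=cv2.resize(a,None,fx=4.2,fy=4.2,interpolation=cv2.INTER_CUBIC)
c=np.clip(c*1.8,0,255).astype(np.uint8)
b=get_image("scene")[190:310,290:410,::-1].copy(); d=np.clip(cv2.resize(b,None,fx=4.9,fy=4.9,interpolation=cv2.INTER_CUBIC)*1.8,0,255).astype(np.uint8)
for z,col in((-.07,(0,0,255)),(-.10,(0,255,0)),(-.13,(255,0,0))):
  for sx in(-1,1):
    for sy in(-1,1):
      X=p+M@np.array([.0375*sx,.095*sy,z])
      q=(proj("top",X)-[180,130]+.5)*4.2; cv2.circle(c,tuple(int(v) for v in q),4,col,2)
      q=(proj("scene",X)-[290,190]+.5)*4.9; cv2.circle(d,tuple(int(v) for v in q),4,col,2)
cv2.imwrite("pics/tb.png",c);cv2.imwrite("pics/sb.png",d)
```

```text
[0.54842479 0.20201686 0.20040549]
```

View pics/tb.png

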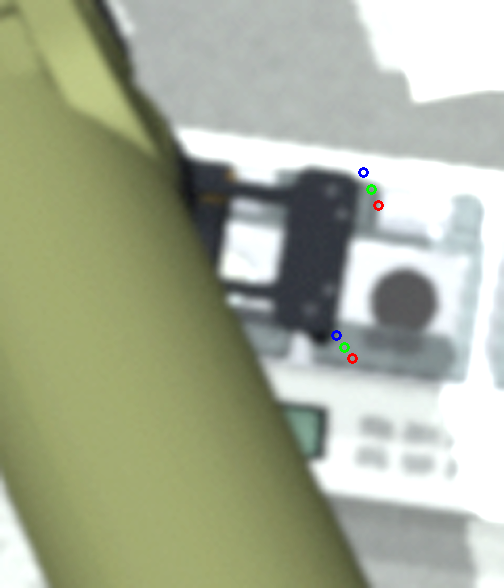

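View pics/sb.png

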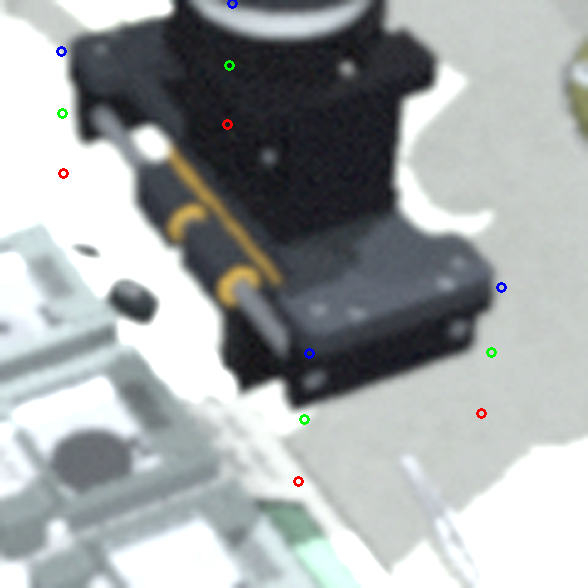

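Run:
```python
from go import *
a=cv2.imread("pics/scene0.png")
p=np.array([0.2121,-.6139,.2007])
M=R.from_rotvec([-3.0965,-.5202,.0006]).as_matrix()
c=np.clip(cv2.resize(a[20:120,230:330],None,fx=6,fy=6,interpolation=cv2.INTER_CUBIC)*1.5,0,255).astype(np.uint8)
for sy in(-1,1):
  for z in (0,-.019,-.07):
    q=(proj("scene",p+M@np.array([0,.0435*sy,z]))-[230,20]+.5)*6; cv2.circle(c,tuple(int(v) for v in q),4,(0,0,255),1)
b=cv2.imread("pics/top0.png")
cv2.imwrite("pics/home.png",c)
cv2.imwrite("pics/hometop.png",np.clip(cv2.resize(b[340:440,560:640],None,fx=6,fy=6,interpolation=cv2.INTER_CUBIC)*1.8,0,255).astype(np.uint8))
for sy in(-1,1):
  for z in (0,-.07): print(sy,z,((proj("top",p+M@np.array([0,.0435*sy,z]))-[560,340]+.5)*6).round())
```

```text
-1 0 [221. 192.]
-1 -0.07 [346. 226.]
1 0 [456. 112.]
1 -0.07 [599. 139.]
```

View pics/home.png

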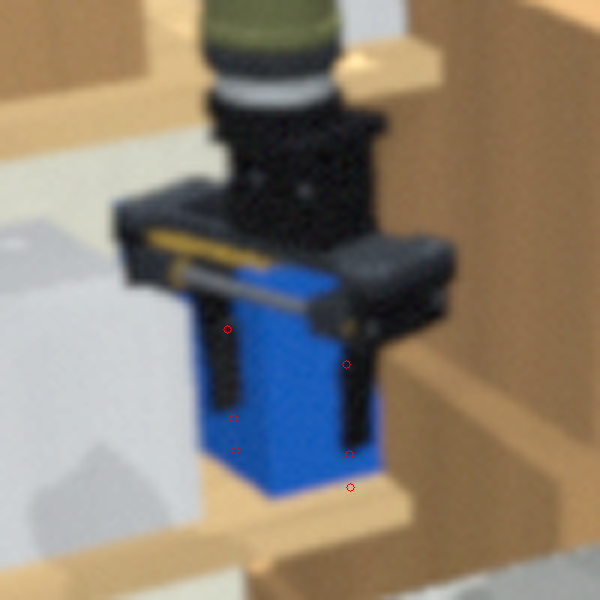

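View pics/hometop.png

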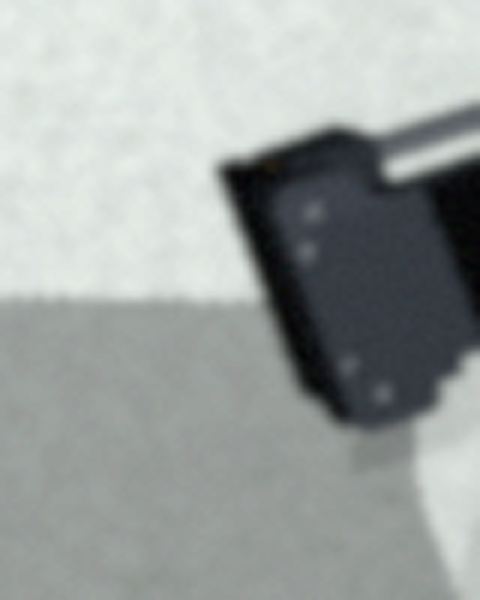

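At home and here, the visible fingertips end about 20 to 25 mm above the reported TCP, though they line up sideways. Because of that I won't trust height alone and will descend in small steps guided by force.

Call:
carry_out:
  commands:
    - {"tx": -0.001,"ty": -0.005,"tz": 0.02,"rx": 0,"ry": 0,"rz": 0,"jaw": 0}
    - {"tx": -0.002,"ty": -0.0065,"tz": 0.04,"rx": 0,"ry": 0,"rz": -0.01,"jaw": 0}
    - {"tx": -0.002,"ty": -0.0065,"tz": 0.055,"rx": 0,"ry": 0,"rz": -0.01,"jaw": 0}
    - {"tx": -0.002,"ty": -0.0065,"tz": 0.065,"rx": 0,"ry": 0,"rz": -0.01,"jaw": 0}
    - {"tx": -0.002,"ty": -0.0065,"tz": 0.07,"rx": 0,"ry": 0,"rz": -0.01,"jaw": 0}
    - {"tx": -0.002,"ty": -0.0065,"tz": 0.07,"rx": 0,"ry": 0,"rz": -0.01,"jaw": 0}

```text
time: 4.2
position: [0.5468, 0.2092, 0.1294]
tool_rot: [3.136, -0.19, -0.0]
ft_force: [-0.5, -0.5, 0.3]
grip_width: 0.002
```

Run:
```python
from go import *
from bench import get_image
rel((.5465,.208,.119))
b=get_image("scene")[190:350,290:410,::-1].copy(); rel((.5465,.208,.119))
d=cv2.resize(b,None,fx=3.7,fy=3.7,interpolation=cv2.INTER_CUBIC)
cv2.imwrite("pics/s4.png",np.clip(d*1.5,0,255).astype(np.uint8))
```

```text
rot opt [-3.0000e-04  2.0000e-04 -3.1407e+00]
rot opt [0.0001 0.0002 0.0009]
shift [-0.0001  0.0013  0.0104] pos [0.5468 0.2092 0.1294] F [-0.55 -0.46  0.34] 4.2 [ 0.1   0.28 -0.6   1.69  0.17  1.22 -2.23]
rot opt [ 8.0000e-04 -3.0000e-04 -3.1407e+00]
rot opt [-0.0002 -0.0005  0.0009]
shift [-0.0004  0.0014  0.0109] pos [0.547  0.2094 0.1299] F [-0.96 -1.17 -0.33] 4.25 [ 0.1   0.28 -0.6   1.69  0.17  1.22 -2.23]
```

View pics/s4.png

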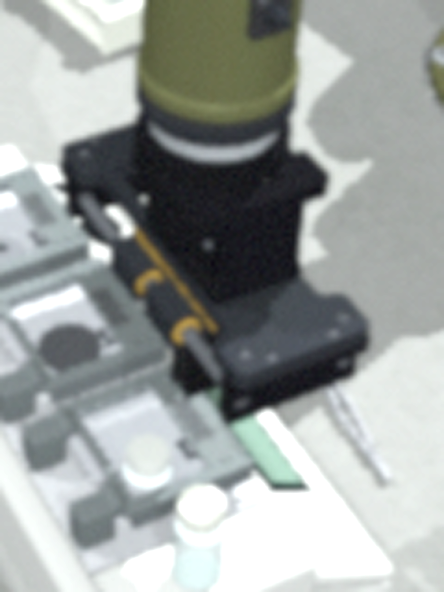

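Call:
carry_out:
  commands:
    - {"tx": 0,"ty": 0.001,"tz": 0.002,"rx": 0,"ry": 0,"rz": 0,"jaw": 0}
    - {"tx": 0,"ty": 0.001,"tz": 0.004,"rx": 0,"ry": 0,"rz": 0,"jaw": 0}
    - {"tx": 0,"ty": 0.001,"tz": 0.006,"rx": 0,"ry": 0,"rz": 0,"jaw": 0}
    - {"tx": 0,"ty": 0.001,"tz": 0.008,"rx": 0,"ry": 0,"rz": 0,"jaw": 0}
    - {"tx": 0,"ty": 0.001,"tz": 0.01,"rx": 0,"ry": 0,"rz": 0,"jaw": 0}
    - {"tx": 0,"ty": 0.001,"tz": 0.01,"rx": 0,"ry": 0,"rz": 0,"jaw": 0}

```text
time: 5.0
position: [0.5465, 0.2082, 0.1194]
tool_rot: [3.136, -0.19, -0.001]
ft_force: [-0.4, 0.0, 1.1]
grip_width: 0.005
```

Call:
carry_out:
  commands:
    - {"tx": 0,"ty": 0,"tz": 0.002,"rx": 0,"ry": 0,"rz": 0,"jaw": 0}
    - {"tx": 0,"ty": 0,"tz": 0.003,"rx": 0,"ry": 0,"rz": 0,"jaw": 0}
    - {"tx": 0,"ty": 0,"tz": 0.003,"rx": 0,"ry": 0,"rz": 0,"jaw": 0}

```text
time: 5.38
position: [0.5466, 0.2083, 0.1165]
tool_rot: [3.136, -0.19, -0.0]
ft_force: [-0.1, 0.2, -0.1]
grip_width: 0.005
```

Call:
carry_out:
  commands:
    - {"tx": 0,"ty": 0,"tz": 0.001,"rx": 0,"ry": 0,"rz": 0,"jaw": 0}
    - {"tx": 0,"ty": 0,"tz": 0.002,"rx": 0,"ry": 0,"rz": 0,"jaw": 0}
    - {"tx": 0,"ty": 0,"tz": 0.002,"rx": 0,"ry": 0,"rz": 0,"jaw": 0}

```text
time: 5.75
position: [0.5466, 0.2083, 0.1145]
tool_rot: [3.136, -0.19, -0.0]
ft_force: [-0.1, -0.8, -0.6]
grip_width: 0.004
```

Run:
```python
from go import *
from bench import get_image
b=get_image("scene")[230:340,290:410,::-1].copy(); rel((.5465,.208,.109))
d=cv2.resize(b,None,fx=5,fy=5,interpolation=cv2.INTER_CUBIC)
cv2.imwrite("pics/s5.png",np.clip(d*2.,0,255).astype(np.uint8))
```

```text
rot opt [-1.0000e-04  2.0000e-04 -3.1406e+00]
rot opt [0.0001 0.0001 0.001 ]
shift [-0.0001  0.0003  0.0056] pos [0.5466 0.2083 0.1146] F [-0.85  1.21  0.56] 5.8 [ 0.1   0.3  -0.6   1.71  0.18  1.19 -2.24]
```

View pics/s5.png

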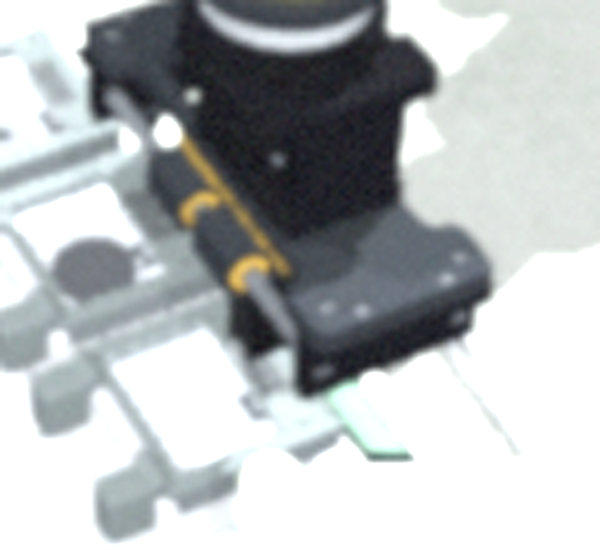

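No contact yet at a reported 0.1145, which fits the shorter visible fingers. I'll carry on in small steps.

Call:
carry_out:
  commands:
    - {"tx": 0,"ty": 0,"tz": 0.001,"rx": 0,"ry": 0,"rz": 0,"jaw": 0}
    - {"tx": 0,"ty": 0,"tz": 0.003,"rx": 0,"ry": 0,"rz": 0,"jaw": 0}
    - {"tx": 0,"ty": 0,"tz": 0.004,"rx": 0,"ry": 0,"rz": 0,"jaw": 0}
    - {"tx": 0,"ty": 0,"tz": 0.004,"rx": 0,"ry": 0,"rz": 0,"jaw": 0}

```text
time: 6.3
position: [0.5465, 0.2083, 0.1104]
tool_rot: [3.136, -0.19, -0.0]
ft_force: [0.2, -0.7, 0.2]
grip_width: 0.005
```

Run:
```python
from go import *
from bench import get_image
rel((.5465,.208,.109))
b=get_image("scene")[230:340,290:410,::-1].copy()
d=cv2.resize(b,None,fx=5,fy=5,interpolation=cv2.INTER_CUBIC)
cv2.imwrite("pics/s6.png",np.clip(d*1.6,0,255).astype(np.uint8))
```

```text
rot opt [-4.0000e-04  3.0000e-04 -3.1406e+00]
rot opt [0.0002 0.0003 0.001 ]
shift [0.     0.0003 0.0014] pos [0.5465 0.2083 0.1104] F [ 0.16 -0.67  0.17] 6.3 [ 0.1   0.3  -0.6   1.71  0.18  1.18 -2.24]
```

View pics/s6.png

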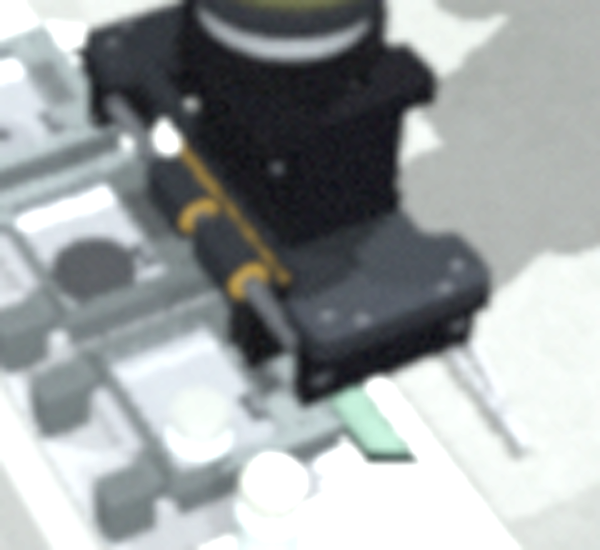

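Call:
carry_out:
  commands:
    - {"tx": 0,"ty": 0,"tz": 0.002,"rx": 0,"ry": 0,"rz": 0,"jaw": 0}
    - {"tx": 0,"ty": 0,"tz": 0.003,"rx": 0,"ry": 0,"rz": 0,"jaw": 0}
    - {"tx": 0,"ty": 0,"tz": 0.004,"rx": 0,"ry": 0,"rz": 0,"jaw": 0}
    - {"tx": 0,"ty": 0,"tz": 0.004,"rx": 0,"ry": 0,"rz": 0,"jaw": 0}

```text
time: 6.85
position: [0.5465, 0.2083, 0.1065]
tool_rot: [3.136, -0.19, -0.0]
ft_force: [-0.7, 1.4, 0.0]
grip_width: 0.005
```

Call:
carry_out:
  commands:
    - {"tx": 0,"ty": 0,"tz": 0.002,"rx": 0,"ry": 0,"rz": 0,"jaw": 0}
    - {"tx": 0,"ty": 0,"tz": 0.003,"rx": 0,"ry": 0,"rz": 0,"jaw": 0}
    - {"tx": 0,"ty": 0,"tz": 0.003,"rx": 0,"ry": 0,"rz": 0,"jaw": 0}

```text
time: 7.22
position: [0.5465, 0.2083, 0.1035]
tool_rot: [3.136, -0.19, -0.0]
ft_force: [0.4, -0.2, 0.3]
grip_width: 0.004
```

Call:
carry_out:
  commands:
    - {"tx": 0,"ty": 0,"tz": 0.001,"rx": 0,"ry": 0,"rz": 0,"jaw": 0}
    - {"tx": 0,"ty": 0,"tz": 0.002,"rx": 0,"ry": 0,"rz": 0,"jaw": 0}
    - {"tx": 0,"ty": 0,"tz": 0.002,"rx": 0,"ry": 0,"rz": 0,"jaw": 0}

```text
time: 7.6
position: [0.5466, 0.2083, 0.1015]
tool_rot: [3.136, -0.19, -0.0]
ft_force: [-0.5, 0.7, 0.1]
grip_width: 0.004
```

Run:
```python
from go import *
from bench import get_image
rel((.5465,.208,.1))
b=get_image("scene")[230:340,290:410,::-1].copy()
d=cv2.resize(b,None,fx=5,fy=5,interpolation=cv2.INTER_CUBIC)
cv2.imwrite("pics/s7.png",np.clip(d*1.6,0,255).astype(np.uint8))
```

```text
rot opt [-2.0000e-04  3.0000e-04 -3.1406e+00]
rot opt [0.0002 0.0001 0.001 ]
shift [-0.      0.0003  0.0015] pos [0.5466 0.2083 0.1015] F [-0.49  0.67  0.1 ] 7.6 [ 0.1   0.31 -0.6   1.72  0.19  1.17 -2.24]
```

View pics/s7.png

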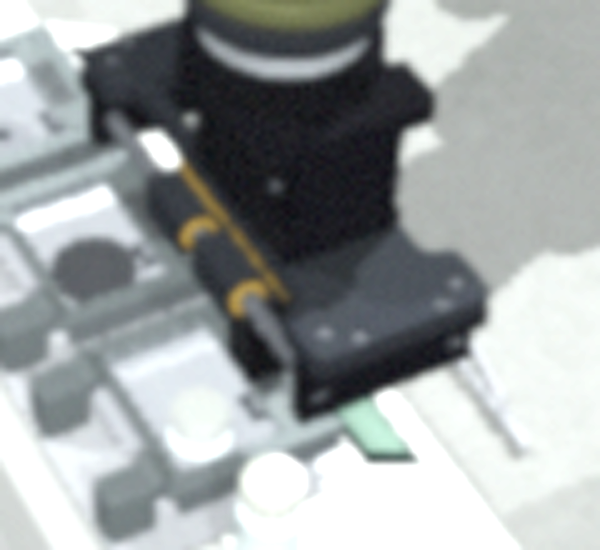

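Call:
carry_out:
  commands:
    - {"tx": 0,"ty": 0,"tz": 0.001,"rx": 0,"ry": 0,"rz": 0,"jaw": 0}
    - {"tx": 0,"ty": 0,"tz": 0.002,"rx": 0,"ry": 0,"rz": 0,"jaw": 0}
    - {"tx": 0,"ty": 0,"tz": 0.002,"rx": 0,"ry": 0,"rz": 0,"jaw": 0}

```text
time: 8.02
position: [0.5466, 0.2083, 0.0996]
tool_rot: [3.136, -0.19, -0.0]
ft_force: [0.3, 0.4, 0.7]
grip_width: 0.002
```

Call:
carry_out:
  commands:
    - {"tx": 0,"ty": 0,"tz": 0.001,"rx": 0,"ry": 0,"rz": 0,"jaw": 0}
    - {"tx": 0,"ty": 0,"tz": 0.002,"rx": 0,"ry": 0,"rz": 0,"jaw": 0}
    - {"tx": 0,"ty": 0,"tz": 0.002,"rx": 0,"ry": 0,"rz": 0,"jaw": 0}

```text
time: 8.4
position: [0.5466, 0.2083, 0.0976]
tool_rot: [3.136, -0.19, -0.0]
ft_force: [-0.5, -0.4, 1.6]
grip_width: 0.004
```

Call:
carry_out:
  commands:
    - {"tx": 0,"ty": 0,"tz": 0.001,"rx": 0,"ry": 0,"rz": 0,"jaw": 0}
    - {"tx": 0,"ty": 0,"tz": 0.002,"rx": 0,"ry": 0,"rz": 0,"jaw": 0}
    - {"tx": 0,"ty": 0,"tz": 0.002,"rx": 0,"ry": 0,"rz": 0,"jaw": 0}

```text
time: 8.78
position: [0.5466, 0.2083, 0.0956]
tool_rot: [3.136, -0.19, 0.0]
ft_force: [-0.0, 0.8, 2.3]
grip_width: 0.005
```

Call:
carry_out:
  commands:
    - {"tx": 0,"ty": 0,"tz": 0.001,"rx": 0,"ry": 0,"rz": 0,"jaw": 0}
    - {"tx": 0,"ty": 0,"tz": 0.0015,"rx": 0,"ry": 0,"rz": 0,"jaw": 0}
    - {"tx": 0,"ty": 0,"tz": 0.0015,"rx": 0,"ry": 0,"rz": 0,"jaw": 0}

```text
time: 9.15
position: [0.5467, 0.2083, 0.0941]
tool_rot: [-3.136, 0.19, -0.0]
ft_force: [-0.1, -0.7, 1.4]
grip_width: 0.006
```

Call:
carry_out:
  commands:
    - {"tx": 0,"ty": 0,"tz": 0.001,"rx": 0,"ry": 0,"rz": 0,"jaw": 0}
    - {"tx": 0,"ty": 0,"tz": 0.001,"rx": 0,"ry": 0,"rz": 0,"jaw": 0}

```text
time: 9.4
position: [0.5468, 0.2083, 0.0932]
tool_rot: [3.136, -0.19, 0.0]
ft_force: [0.0, 0.8, 2.3]
grip_width: 0.007
```

Call:
carry_out:
  commands:
    - {"tx": 0,"ty": 0,"tz": 0.001,"rx": 0,"ry": 0,"rz": 0,"jaw": 0}
    - {"tx": 0,"ty": 0,"tz": 0.001,"rx": 0,"ry": 0,"rz": 0,"jaw": 0}

```text
time: 9.65
position: [0.5468, 0.2084, 0.093]
tool_rot: [3.136, -0.19, 0.001]
ft_force: [-2.1, 0.2, 6.9]
grip_width: 0.005
```

Run:
```python
from go import *
from bench import get_image
rel((.5465,.208,.09))
b=get_image("scene")[230:340,290:410,::-1].copy()
d=cv2.resize(b,None,fx=5,fy=5,interpolation=cv2.INTER_CUBIC)
cv2.imwrite("pics/s8.png",np.clip(d*1.6,0,255).astype(np.uint8))
```

```text
rot opt [ 1.0000e-03  3.0000e-04 -3.1405e+00]
rot opt [ 0.0002 -0.0006  0.0011]
shift [-0.0003  0.0004  0.003 ] pos [0.5468 0.2084 0.093 ] F [-2.15  0.17  6.86] 9.65 [ 0.1   0.32 -0.6   1.73  0.19  1.15 -2.25]
```

View pics/s8.png

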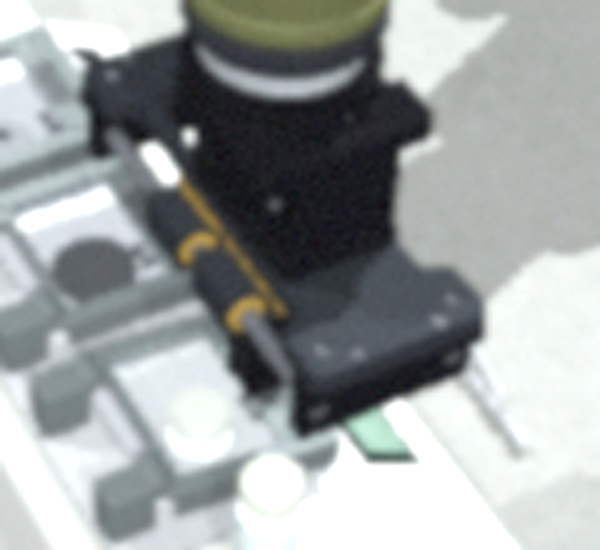

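The hatch tilted down at its front edge, the force rose to 6.9 N and z stopped, so this is the hard stop. I'll add a slight extra push to seat it, then retract smoothly.

Call:
carry_out:
  commands:
    - {"tx": 0,"ty": 0,"tz": 0.001,"rx": 0,"ry": 0,"rz": 0,"jaw": 0}
    - {"tx": 0,"ty": 0,"tz": 0.001,"rx": 0,"ry": 0,"rz": 0,"jaw": 0}

```text
time: 9.95
position: [0.5469, 0.2084, 0.0929]
tool_rot: [3.135, -0.19, 0.001]
ft_force: [-4.5, -2.2, 11.6]
grip_width: 0.005
```

Call:
carry_out:
  commands:
    - {"tx": 0,"ty": 0,"tz": -0.03,"rx": 0,"ry": 0,"rz": 0,"jaw": 0}
    - {"tx": 0,"ty": 0,"tz": -0.085,"rx": 0,"ry": 0,"rz": 0,"jaw": 0}
    - {"tx": -0.01,"ty": 0,"tz": -0.14,"rx": 0,"ry": 0,"rz": 0,"jaw": 0}
    - {"tx": -0.03,"ty": 0,"tz": -0.19,"rx": 0,"ry": 0,"rz": 0,"jaw": 0}
    - {"tx": -0.06,"ty": 0,"tz": -0.22,"rx": 0,"ry": 0,"rz": 0,"jaw": 0}
    - {"tx": -0.09,"ty": 0,"tz": -0.24,"rx": 0,"ry": 0,"rz": 0,"jaw": 0}
    - {"tx": -0.1,"ty": 0,"tz": -0.25,"rx": 0,"ry": 0,"rz": 0,"jaw": 0}
    - {"tx": -0.1,"ty": 0,"tz": -0.25,"rx": 0,"ry": 0,"rz": 0,"jaw": 0}

```text
time: 10.95
position: [0.4477, 0.2204, 0.3414]
tool_rot: [3.136, -0.19, 0.002]
ft_force: [0.6, 0.4, 0.4]
grip_width: 0.006
```

Run:
```python
from go import *
from bench import get_image
rel((.5465,.208,.09))
b=get_image("scene")[210:400,235:425,::-1].copy()
cv2.imwrite("pics/s9.png",cv2.resize(b,None,fx=3,fy=3,interpolation=cv2.INTER_CUBIC))
```

```text
rot opt [ 2.4000e-03  2.0000e-04 -3.1406e+00]
rot opt [ 0.0001 -0.0015  0.001 ]
shift [0.0992 0.0003 0.2515] pos [0.4477 0.2204 0.3414] F [0.64 0.42 0.41] 10.95 [ 0.14 -0.01 -0.64  1.56 -0.01  1.6  -2.19]
```

View pics/s9.png

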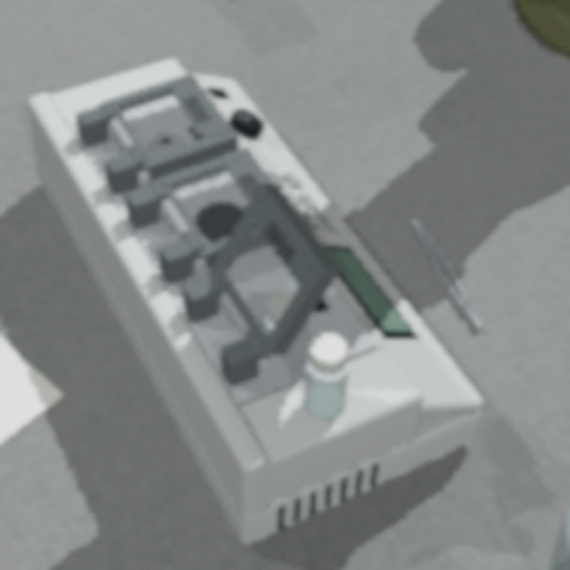

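The left hatch is swinging up by itself; its window is near (265,280). Now I hold still for about 5.5 s.

Call:
carry_out:
  commands:
    - {"tx": 0,"ty": 0,"tz": 0,"rx": 0,"ry": 0,"rz": 0,"jaw": 0}
    - {"tx": 0,"ty": 0,"tz": 0,"rx": 0,"ry": 0,"rz": 0,"jaw": 0}
    - {"tx": 0,"ty": 0,"tz": 0,"rx": 0,"ry": 0,"rz": 0,"jaw": 0}
    - {"tx": 0,"ty": 0,"tz": 0,"rx": 0,"ry": 0,"rz": 0,"jaw": 0}
    - {"tx": 0,"ty": 0,"tz": 0,"rx": 0,"ry": 0,"rz": 0,"jaw": 0}
    - {"tx": 0,"ty": 0,"tz": 0,"rx": 0,"ry": 0,"rz": 0,"jaw": 0}
    - {"tx": 0,"ty": 0,"tz": 0,"rx": 0,"ry": 0,"rz": 0,"jaw": 0}
    - {"tx": 0,"ty": 0,"tz": 0,"rx": 0,"ry": 0,"rz": 0,"jaw": 0}
    - {"tx": 0,"ty": 0,"tz": 0,"rx": 0,"ry": 0,"rz": 0,"jaw": 0}
    - {"tx": 0,"ty": 0,"tz": 0,"rx": 0,"ry": 0,"rz": 0,"jaw": 0}
    - {"tx": 0,"ty": 0,"tz": 0,"rx": 0,"ry": 0,"rz": 0,"jaw": 0}
    - {"tx": 0,"ty": 0,"tz": 0,"rx": 0,"ry": 0,"rz": 0,"jaw": 0}

```text
time: 12.5
position: [0.4474, 0.2204, 0.3411]
tool_rot: [3.136, -0.19, -0.0]
ft_force: [-0.5, 0.0, -0.0]
grip_width: 0.004
```

Call:
carry_out:
  commands:
    - {"tx": 0,"ty": 0,"tz": 0,"rx": 0,"ry": 0,"rz": 0,"jaw": 0}
    - {"tx": 0,"ty": 0,"tz": 0,"rx": 0,"ry": 0,"rz": 0,"jaw": 0}
    - {"tx": 0,"ty": 0,"tz": 0,"rx": 0,"ry": 0,"rz": 0,"jaw": 0}
    - {"tx": 0,"ty": 0,"tz": 0,"rx": 0,"ry": 0,"rz": 0,"jaw": 0}
    - {"tx": 0,"ty": 0,"tz": 0,"rx": 0,"ry": 0,"rz": 0,"jaw": 0}
    - {"tx": 0,"ty": 0,"tz": 0,"rx": 0,"ry": 0,"rz": 0,"jaw": 0}
    - {"tx": 0,"ty": 0,"tz": 0,"rx": 0,"ry": 0,"rz": 0,"jaw": 0}
    - {"tx": 0,"ty": 0,"tz": 0,"rx": 0,"ry": 0,"rz": 0,"jaw": 0}
    - {"tx": 0,"ty": 0,"tz": 0,"rx": 0,"ry": 0,"rz": 0,"jaw": 0}
    - {"tx": 0,"ty": 0,"tz": 0,"rx": 0,"ry": 0,"rz": 0,"jaw": 0}
    - {"tx": 0,"ty": 0,"tz": 0,"rx": 0,"ry": 0,"rz": 0,"jaw": 0}
    - {"tx": 0,"ty": 0,"tz": 0,"rx": 0,"ry": 0,"rz": 0,"jaw": 0}

```text
time: 14.0
position: [0.4474, 0.2204, 0.3411]
tool_rot: [3.136, -0.19, -0.0]
ft_force: [0.1, 0.6, -0.3]
grip_width: 0.006
```

Run:
```python
from bench import get_image
import cv2
b=get_image("scene")[200:400,235:435,::-1].copy()
cv2.imwrite("pics/s10.png",cv2.resize(b,None,fx=2.9,fy=2.9,interpolation=cv2.INTER_CUBIC))
```

Call:
carry_out:
  commands:
    - {"tx": 0,"ty": 0,"tz": 0,"rx": 0,"ry": 0,"rz": 0,"jaw": 0}
    - {"tx": 0,"ty": 0,"tz": 0,"rx": 0,"ry": 0,"rz": 0,"jaw": 0}
    - {"tx": 0,"ty": 0,"tz": 0,"rx": 0,"ry": 0,"rz": 0,"jaw": 0}
    - {"tx": 0,"ty": 0,"tz": 0,"rx": 0,"ry": 0,"rz": 0,"jaw": 0}
    - {"tx": 0,"ty": 0,"tz": 0,"rx": 0,"ry": 0,"rz": 0,"jaw": 0}
    - {"tx": 0,"ty": 0,"tz": 0,"rx": 0,"ry": 0,"rz": 0,"jaw": 0}
    - {"tx": 0,"ty": 0,"tz": 0,"rx": 0,"ry": 0,"rz": 0,"jaw": 0}
    - {"tx": 0,"ty": 0,"tz": 0,"rx": 0,"ry": 0,"rz": 0,"jaw": 0}
    - {"tx": 0,"ty": 0,"tz": 0,"rx": 0,"ry": 0,"rz": 0,"jaw": 0}
    - {"tx": 0,"ty": 0,"tz": 0,"rx": 0,"ry": 0,"rz": 0,"jaw": 0}
    - {"tx": 0,"ty": 0,"tz": 0,"rx": 0,"ry": 0,"rz": 0,"jaw": 0}
    - {"tx": 0,"ty": 0,"tz": 0,"rx": 0,"ry": 0,"rz": 0,"jaw": 0}

```text
time: 15.55
position: [0.4474, 0.2204, 0.3411]
tool_rot: [3.136, -0.19, -0.0]
ft_force: [-0.7, 0.0, -0.8]
grip_width: 0.004
```

Call:
carry_out:
  commands:
    - {"tx": 0,"ty": 0,"tz": 0,"rx": 0,"ry": 0,"rz": 0,"jaw": 0}
    - {"tx": 0,"ty": 0,"tz": 0,"rx": 0,"ry": 0,"rz": 0,"jaw": 0}
    - {"tx": 0,"ty": 0,"tz": 0,"rx": 0,"ry": 0,"rz": 0,"jaw": 0}
    - {"tx": 0,"ty": 0,"tz": 0,"rx": 0,"ry": 0,"rz": 0,"jaw": 0}
    - {"tx": 0,"ty": 0,"tz": 0,"rx": 0,"ry": 0,"rz": 0,"jaw": 0}
    - {"tx": 0,"ty": 0,"tz": 0,"rx": 0,"ry": 0,"rz": 0,"jaw": 0}
    - {"tx": 0,"ty": 0,"tz": 0,"rx": 0,"ry": 0,"rz": 0,"jaw": 0}
    - {"tx": 0,"ty": 0,"tz": 0,"rx": 0,"ry": 0,"rz": 0,"jaw": 0}
    - {"tx": 0,"ty": 0,"tz": 0,"rx": 0,"ry": 0,"rz": 0,"jaw": 0}
    - {"tx": 0,"ty": 0,"tz": 0,"rx": 0,"ry": 0,"rz": 0,"jaw": 0}
    - {"tx": 0,"ty": 0,"tz": 0,"rx": 0,"ry": 0,"rz": 0,"jaw": 0}
    - {"tx": 0,"ty": 0,"tz": 0,"rx": 0,"ry": 0,"rz": 0,"jaw": 0}

```text
time: 17.05
position: [0.4474, 0.2204, 0.3411]
tool_rot: [3.136, -0.19, -0.0]
ft_force: [0.6, -0.5, 1.1]
grip_width: 0.005
```

Run:
```python
from bench import get_image
import cv2,numpy as np
b=get_image("scene")[:,:,::-1].copy()
a=cv2.imread("pics/s10.png"); c=cv2.resize(b[200:400,235:435],None,fx=2.9,fy=2.9,interpolation=cv2.INTER_CUBIC)
print("mean absdiff s10 vs now",cv2.absdiff(a,c).mean(), (cv2.absdiff(cv2.blur(a,(9,9)),cv2.blur(c,(9,9))).max()))
cv2.imwrite("pics/s11.png",c); cv2.imwrite("pics/s11full.png",b)
```

```text
mean absdiff s10 vs now 0.5476942132382084 3
```

View pics/s11.png

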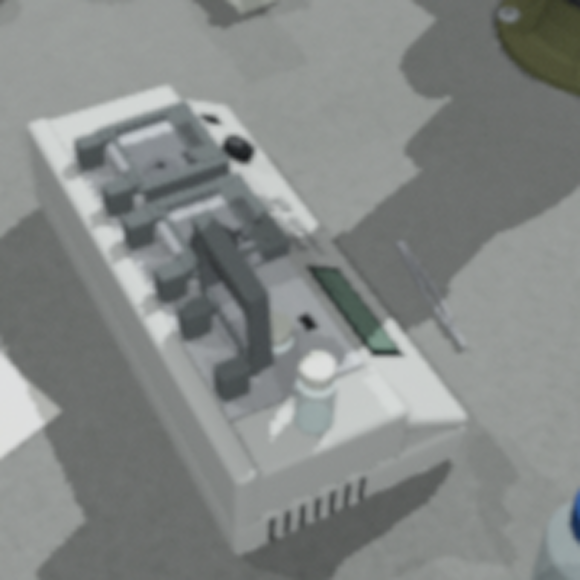

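View pics/s11full.png

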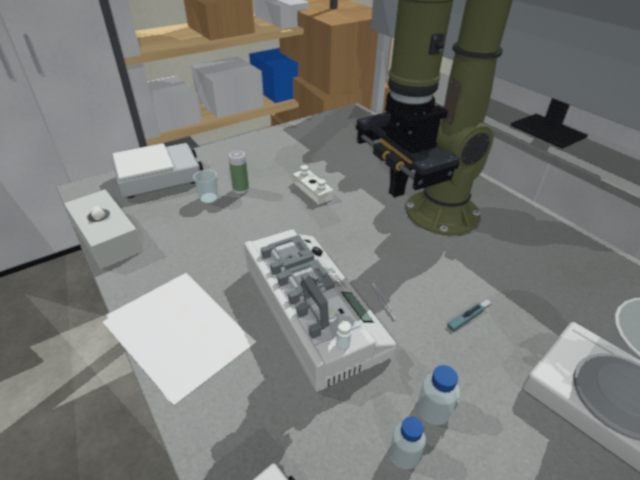

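The left hatch stands upright at about (240,300) in the crop, with the vial's cap in its well at (280,335). The other two hatches are shut, the bystanders are where they were, and the picture didn't change over 3 s. I'm handing the job in.

```bash
python3 -c "
from bench import ctrl
ctrl.close_job()"
```

```text
the job is handed in; nothing more can be done
```

I pressed once on the left hatch's pad, over the white-capped vial, and the hatch swung up by itself and stayed open. I then handed the job in at about 17 s of the 35 s allowed.

- **Press:** I went down in small steps until the hatch reached its stop. The last reading was about 12 N, with the grasp point within about 2 mm of the measured pad. I then lifted straight up and back towards the robot.
- **Last checks:** Two pictures about 3 s apart, with the hand well clear, were the same. They show the left hatch upright, the vial in its well and the other two hatches shut. The bystanders visible in that view look unmoved. The latch positions and hatch angles can't be read directly, so these checks are by eye only.
- **What disagreed:** Contact came about 20 mm lower in the reported TCP height than the pad's height implied. The pictures agreed: the visible fingertips end about 20–25 mm short of the reported TCP. That is why I found the pad by force instead of by height.
- **Refused call:** My first move call was refused before anything moved, apparently because each row needs all seven values. The same moves went through once I filled them in.

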